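# Lock the battery cover of the bakery's bench scale

## Robot

A 6-joint arm with a two-finger parallel gripper is mounted at the origin on the work surface. World frame = base frame: x ahead of the robot, y to its left, z up, the work surface at z = 0. Lengths are in m, angles in degrees, forces in N, time in s.
With the tool pointing down it reaches from about 0.325 to 0.85 m from the base axis. Payload 15.5 kg.
Tool frame: the origin (TCP) lies at the very end of the fingers, on their centre line; the grasp point (between the pads) lies arm.grip_depth behind it (arm.grip_depth is the distance from the TCP to the grasp point, in m); z points along the fingers, y is the line along which they close (so a half turn about z gives the same grasp; the last joint's range is limited). The gripper opens to 91 mm and grips with 3 to 60 N. Pads are 32 mm wide; open, the fingers measure 118 mm over their backs; the gripper's body (76 mm by 178 mm) begins 60 mm behind the grasp point.
Start: joints at [-72.508, 28.281, 77.091, -0, 74.628, -5.472], TCP at [0.244, -0.575, 0.179] pointing down, gripper open.
Joint ranges: [-166.48, 166.48], [-47.26, 123.95], [12.59, 153.08], [-70.14, 250.14], [6.76, 159.57], [-176.63, 176.63]. Speed limits (degrees/s): [108.29, 108.29, 147.25, 172.46, 172.46, 172.46].

## Interface

Orientations are given as a 3x3 rotation matrix whose columns are the frame's x, y, z axes.
In Python, from rig import arm gives the robot as it stands. Calls block until the motion is done:
- arm.move_to(position, orientation): joint-space move of the TCP to a pose.
- arm.move_l(position, orientation=None, feed=0.15): straight line of the TCP; orientation=None keeps the orientation; feed is the mean speed in m/s.
- arm.move_joints(angles): joint-space move.
- arm.grip(opening): finger opening in m; the grip force is fixed at half the most; returns when the fingers have stopped.
- arm.sleep(seconds).
- arm.solve_ik(position, orientation): joint angles nearest the present ones, or None.
- arm.snapshot(name): name is "side" or "top" or "wrist"; returns the picture (384x512x3 uint8, red, green, blue); there is no depth.
- arm.get_calibration(name): a dict with "intrinsics" (3x3 intrinsics, pixels), "cam_to_world" (4x4, takes a point from camera to world coordinates). Camera axes: x right, y down, z forward; pixel columns grow to the right and rows downward; lengths in m; the calibration is good to about 2 mm. A picture is of the moment at which its call begins: read the wrist's pose just before it. get_calibration takes no time and is no camera call; for the wrist camera it gives the pose at the moment of the call.
A pose or a line that the arm cannot do raises arm.Unreachable and nothing moves.
- arm.sign_off(): hands the job in; it is judged then, once.
Readings, each from a call of its own:
- arm.current_t(): time.
- arm.current_joint_positions(): joint angles.
- arm.current_dq(): joint speeds.
- arm.current_tau(): joint torques, N m.
- arm.current_ee_pos(): TCP position.
- arm.current_tool_rot(): TCP orientation.
- arm.current_force(): force on the tool from outside, world axes, zero at the start.
- arm.current_torque(): the same for the moment, N m.
- arm.current_width(): finger opening in m.
- arm.current_grasp_force(): force on a finger pad.
Only numpy, scipy, OpenCV 4.12 (cv2) and the standard library are available. Lean on these libraries where they do the work, as an engineer would, in place of code of your own. Each camera call takes 0.05 s, during which the arm holds its last target. There are 200 camera calls.

## Task

Close the battery compartment of the bench scale: press its loose cover down until it sits level in its pocket, then use the flat screwdriver to turn the slotted catch clockwise to its stop, so that the tongue lies over the cover. Leave the screwdriver standing in the tool block, handle up, and do not disturb the platter or the palette knife.

Things in the scene. Friction and masses are not known exactly. Their poses are not given: they have to be found in the camera images.
- scale: Fixed bench scale without its platter: white housing 280 (x) by 300 (y) mm, origin under its centre, deck 66 mm up. Its x runs from the console (front, 78 mm high) to the back. Battery pocket on the +y half, centre x 47, y 75 mm, 114.5 by 90.5 mm, ledge at z 60 mm. Catch axis at x -32, y 75 mm. Load-cell boss (40 mm wide, top at 84 mm) at x 32, y 0.
- cover_mid (a point): Centre of the top face of the loose grey battery cover, 112 (x) by 88 (y) by 5 mm, 130 g. It starts in the pocket with the back edge on the ledge and the front edge (-x, next to the catch) about 11 mm too high on two sprung steel balls, tilted 0.1 rad. Home, it is level with its top face 65 mm above the bench, 1 mm below the deck.
- cover_front (a point): Point on the cover's top face 25 mm in from its front edge, half-way between the two spring plungers: press here, about 5 to 15 N, and the cover snaps down past their balls and is held. The plungers (12 mm blocks, tops 77 mm above the bench) stand on the deck at the pocket's front edge, 37 mm to either side.
- lock (a joint): Angle (rad) of the slotted steel catch about its upright axis. 0: tongue and slot along the scale's y axis, tongue to +y, clear of the cover; it grows clockwise seen from above to the stop at 1.57, where the tongue points along the scale's +x, over the cover's front edge. Starts at 0 to 0.3, stays where it is left, takes 0.08 N m to turn.
- lock_slot (a point): Centre of the slot's mouth on the catch's axis, 75 mm above the bench; point x runs along slot and tongue. The head is a collar 30 mm across: a countersink about 26 mm wide at the rim (79 mm above the bench) leads to a well 17 mm wide with the slot in its floor: 17 mm long, 5 mm wide (edges chamfered to 8 mm), 5 mm deep. Tongue: 14 mm wide, reaches 39 mm from the axis.
- driver_grip (a point): Centre of the flat screwdriver's black handle, 32 by 32 mm square with rounded edges, 95 mm long. x runs from handle to blade, y across the blade, z normal to the blade's flat; y and z are normal to the handle's flats. Starts lying flat, blade pointing away from the robot. 160 mm long in all, about 160 g, balanced near the handle's centre.
- driver_tip (a point): Centre of the blade's end edge, on the tool's axis, 112.5 mm from the handle's centre; axes as driver_grip. 65 mm of steel stand out of the handle: shank 9 mm thick, blade 14 mm wide and 2 mm thick over its last 22 mm. Held 45 degrees to its axis, the tool swings from lying to upright when the gripper makes half a turn about its own pointing axis.
- block: Fixed white tool block, 70 (x) by 120 (y) by 72 mm high, origin under its centre, with two upright holes for the screwdriver (either will do), 21 mm wide, countersunk to 29 mm, 68 mm deep. The screwdriver stands upright in a hole by itself, its handle resting on the block's top, from 72 to 167 mm above the bench, free to be gripped from straight above.
- hole_a (a point): Centre of the mouth of the block's hole at its y -28 mm, 72 mm above the bench.
- hole_b (a point): Centre of the mouth of the block's hole at its y +28 mm, 72 mm above the bench.
- platter: The scale's steel platter, 200 by 230 by 14 mm, lying on the bench on the right; origin under its centre. Leave alone.
- palette_knife: Palette knife with a dark wooden handle, about 280 mm long, 16 mm high, lying near the robot on its left; origin under its neck. Leave alone.
Mind the look-alikes: they are no part of the job. Of the things shaped like the part that bears driver_grip, the black one is meant. What is shaped like the block but green is not meant.

How it is judged:
By the outcome, as a careful person would: the job done as asked, in the order asked, and still so for the second after the job is handed in, with the robot touching nothing.
It also fails if it takes over 72 s, if anything falls off the work surface, if the arm or the gripper's body presses on something with over 40 N, if the wrist force passes 120 N, or if a joint passes its speed limit or range.

## Working session

There is one attempt and no reset: what is moved stays moved. The work goes in short steps, each a Python script; the robot and the scene stay as the last script left them, time stands still between calls to the robot, and variables do not carry over. Pictures are saved under pics/ and viewed, at most 10 in all, crops included, and the job is handed in when it is done.

```bash
ls; mkdir -p pics; cat > h.py <<'E'
import numpy as np, cv2
from rig import arm
def snap(name,fn=None):
    c=arm.get_calibration(name); im=arm.snapshot(name)
    if fn: cv2.imwrite('pics/'+fn,cv2.cvtColor(im,cv2.COLOR_RGB2BGR))
    return im,c
def ray(c,uv):
    K=np.array(c['intrinsics']);T=np.array(c['cam_to_world'])
    d=T[:3,:3]@np.linalg.solve(K,[uv[0],uv[1],1.]); return T[:3,3],d
def onz(c,uv,z):
    o,d=ray(c,uv); return o+d*(z-o[2])/d[2]
def proj(c,p):
    K=np.array(c['intrinsics']);T=np.array(c['cam_to_world'])
    q=K@(T[:3,:3].T@(np.asarray(p)-T[:3,3])); return q[:2]/q[2]
E
python3 - <<'E'
from h import *
a,c=snap('top'); b,d=snap('side')
np.savez('pics/s0.npz',a=a,b=b)
cv2.imwrite('pics/top0.png',cv2.cvtColor(cv2.resize(a,(800,600),interpolation=cv2.INTER_CUBIC),cv2.COLOR_RGB2BGR))
cv2.imwrite('pics/side0.png',cv2.cvtColor(cv2.resize(b,(800,600),interpolation=cv2.INTER_CUBIC),cv2.COLOR_RGB2BGR))
for q in(c,d,arm.get_calibration('wrist')): print(np.round(q['intrinsics'],1).tolist(),np.round(q['cam_to_world'],3).tolist())
print(arm.grip_depth,arm.current_t(),arm.current_tool_rot())
E
```

```text
pics
[[488.7, 0.0, 255.5], [0.0, 488.7, 198.8], [0.0, 0.0, 1.0]] [[-0.001, -0.991, 0.135, 0.316], [-1.0, -0.0, -0.01, 0.02], [0.01, -0.135, -0.991, 1.792], [0.0, 0.0, 0.0, 1.0]]
[[495.8, 0.0, 257.1], [0.0, 495.8, 194.4], [0.0, 0.0, 1.0]] [[-0.994, -0.052, 0.093, 0.375], [-0.105, 0.614, -0.782, 1.314], [-0.017, -0.788, -0.616, 1.106], [0.0, 0.0, 0.0, 1.0]]
[[311.4, 0.0, 252.3], [0.0, 311.4, 193.4], [0.0, 0.0, 1.0]] [[0.389, -0.886, -0.255, 0.315], [-0.921, -0.374, -0.106, -0.546], [-0.001, 0.276, -0.961, 0.385], [0.0, 0.0, 0.0, 1.0]]
0.0188 0.1 [[ 9.20772094e-01  3.90100813e-01 -3.26321274e-04]
 [ 3.90100931e-01 -9.20771477e-01  1.07288714e-03]
 [ 1.18066823e-04 -1.11518277e-03 -9.99999371e-01]]
```

View pics/top0.png

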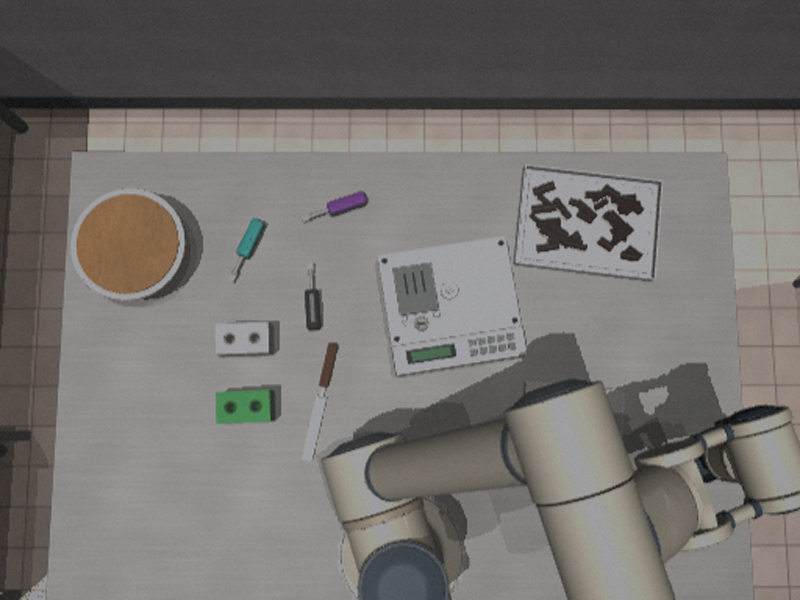

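View pics/side0.png

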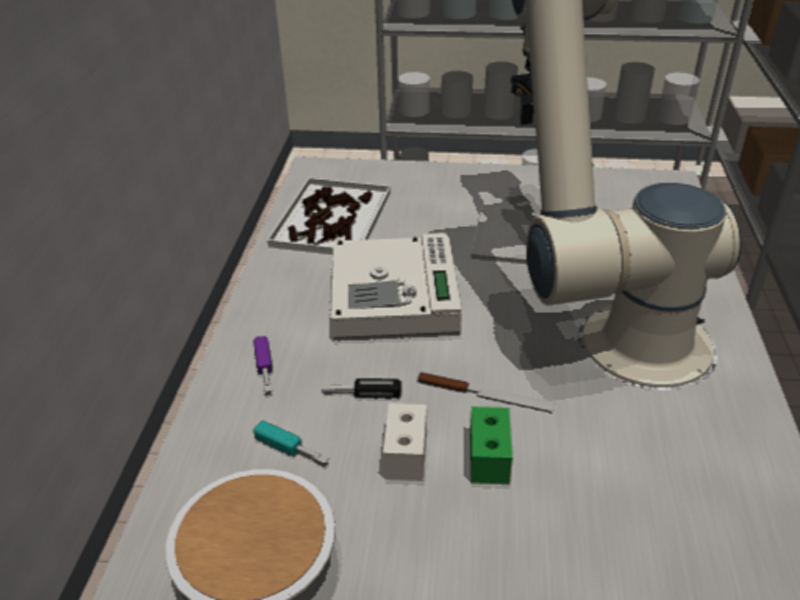

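The top view shows the black driver at (313,300), blade up the image, with purple (335,205) and teal (248,248) drivers as look-alikes. The white block is at (243,338), a green one at (244,407). The scale is at (450,305), with the cover (416,290) and catch (421,323). The black driver and white block fit the description. I'll confirm with wrist close-ups.

```bash
python3 - <<'E'
from h import *
c=arm.get_calibration('top')
for n,u,v,z in [('handle',313,310,.016),('tip',312,264,.016),('block',241,338,.072),('ha',256,338,.072),('hb',228,338,.072),('catch',421,323,.079),('boss',450,290,.084),('cover',416,290,.068),('c1',377,256,.066),('c2',506,238,.066),('knifeend',333,345,.016),('c3',525,355,.078),('c4',394,376,.078)]:
    print(n,np.round(onz(c,(u*.64,v*.64),z),3))
# wrist cam in tool frame
w=arm.get_calibration('wrist');T=np.array(w['cam_to_world']);R=np.array(arm.current_tool_rot());p=np.array(arm.current_ee_pos())
print('cam in tool',np.round(R.T@(T[:3,3]-p),3).tolist(),np.round(R.T@T[:3,:3],3).tolist())
# candidate view poses
for P in ([.56,.13,.30],[.55,-.02,.30],[.5,.2,.3]):
  for a in (0,90,-90,180):
    a=np.radians(a);x=np.array([np.cos(a),np.sin(a),0]);z=np.array([0,0,-1.]);M=np.c_[x,np.cross(z,x),z]
    print(P,round(np.degrees(a)),arm.solve_ik(P,M))
E
```

```text
handle [0.559 0.204 0.016]
tip [0.669 0.208 0.016]
block [0.488 0.359 0.072]
ha [0.488 0.326 0.072]
hb [0.488 0.389 0.072]
catch [ 0.521 -0.047  0.079]
boss [ 0.596 -0.113  0.084]
cover [ 0.598 -0.036  0.068]
c1 [0.678 0.053 0.066]
c2 [ 0.721 -0.245  0.066]
knifeend [0.477 0.156 0.016]
c3 [ 0.448 -0.281  0.078]
c4 [0.401 0.014 0.078]
cam in tool [0.077, 0.001, -0.206] [[-0.002, -0.961, -0.276], [1.0, -0.001, -0.001], [0.0, -0.276, 0.961]]
[0.56, 0.13, 0.3] 0 [ 7.11867075e+00  1.88309036e+01  7.35541171e+01 -2.54444375e-14
  8.76149793e+01  9.71186708e+01]
[0.56, 0.13, 0.3] 90 [ 7.11867075e+00  1.88309036e+01  7.35541171e+01 -2.54444375e-14
  8.76149793e+01  7.11867075e+00]
[0.56, 0.13, 0.3] -90 [ 7.11867075e+00  1.88309036e+01  7.35541171e+01 -2.54444375e-14
  8.76149793e+01 -1.72881329e+02]
[0.56, 0.13, 0.3] 180 [ 7.11867075e+00  1.88309036e+01  7.35541171e+01 -2.54444375e-14
  8.76149793e+01 -8.28813292e+01]
[0.55, -0.02, 0.3] 0 [-8.29943505e+00  1.66033340e+01  7.68522096e+01 -2.54444375e-14
  8.65444564e+01  8.17005649e+01]
[0.55, -0.02, 0.3] 90 [-8.29943505e+00  1.66033340e+01  7.68522096e+01 -2.54444375e-14
  8.65444564e+01 -8.29943505e+00]
[0.55, -0.02, 0.3] -90 [-8.29943505e+00  1.66033340e+01  7.68522096e+01 -2.54444375e-14
  8.65444564e+01  1.71700565e+02]
[0.55, -0.02, 0.3] 180 [-8.29943505e+00  1.66033340e+01  7.68522096e+01 -2.54444375e-14
  8.65444564e+01 -9.82994351e+01]
[0.5, 0.2, 0.3] 0 [ 1.54472150e+01  1.55296625e+01  7.83974939e+01 -2.54444375e-14
  8.60728436e+01  1.05447215e+02]
[0.5, 0.2, 0.3] 90 [ 1.54472150e+01  1.55296625e+01  7.83974939e+01 -2.54444375e-14
  8.60728436e+01  1.54472150e+01]
[0.5, 0.2, 0.3] -90 [ 1.54472150e+01  1.55296625e+01  7.83974939e+01 -2.54444375e-14
  8.60728436e+01 -1.64552785e+02]
[0.5, 0.2, 0.3] 180 [ 1.54472150e+01  1.55296625e+01  7.83974939e+01 -2.54444375e-14
  8.60728436e+01 -7.45527850e+01]
```

```bash
cat >> h.py <<'E'
def down(a):
    a=np.radians(a);x=np.array([np.cos(a),np.sin(a),0]);z=np.array([0,0,-1.]);return np.c_[x,np.cross(z,x),z]
E
python3 - <<'E'
from h import *
import pickle
arm.move_to([.46,.29,.22],down(0)); im,c=snap('wrist'); pickle.dump((im,c),open('pics/wA.pkl','wb'))
cv2.imwrite('pics/wA.png',cv2.cvtColor(cv2.resize(im,(800,600),interpolation=cv2.INTER_CUBIC),cv2.COLOR_RGB2BGR))
arm.move_to([.46,-.045,.22],down(0)); im,c=snap('wrist'); pickle.dump((im,c),open('pics/wB.pkl','wb'))
crop=im[0:240,120:440]
cv2.imwrite('pics/wB.png',cv2.cvtColor(cv2.resize(crop,(800,600),interpolation=cv2.INTER_CUBIC),cv2.COLOR_RGB2BGR))
print(arm.current_t())
E
```

```text
4.5917
```

View pics/wA.png

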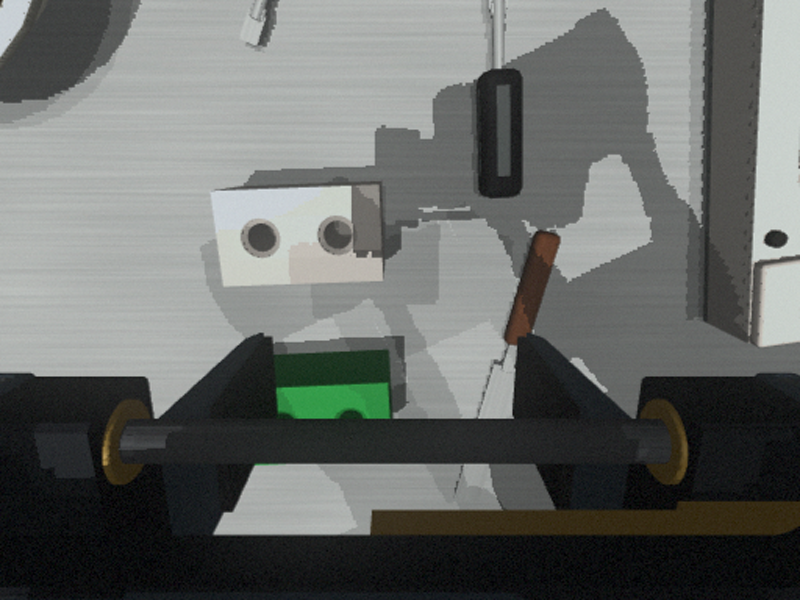

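View pics/wB.png

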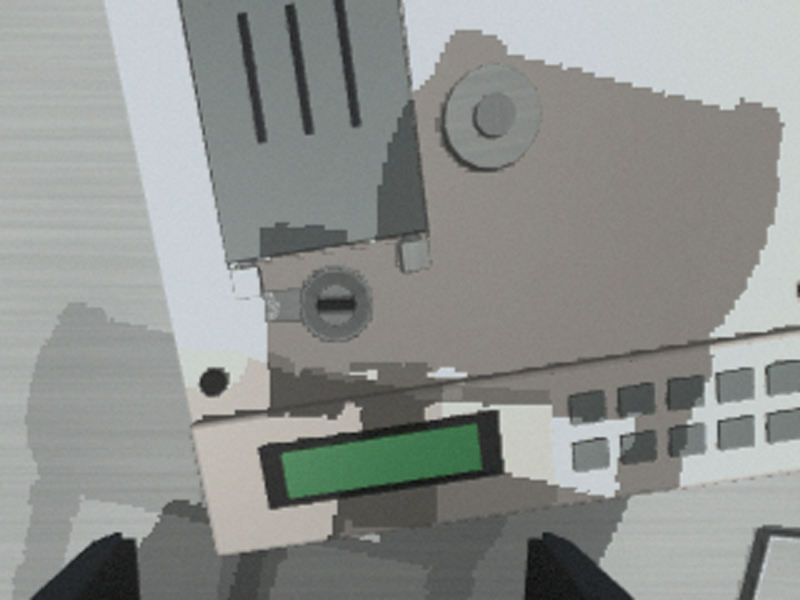

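View A shows the black driver handle at about (500,133), shank pointing up the image. The white block's holes are at (261,237) and (336,236), with the green block below. View B (crop) shows the slot at (336,303) and its tongue towards (282,304). The boss is at (493,116), the cover front edge runs (228,263)–(428,232), and the plungers are at (246,281) and (415,253).

```bash
python3 - <<'E'
from h import *
import pickle
im,c=pickle.load(open('pics/wA.pkl','rb'))
A=lambda u,v,z: onz(c,(u*.64,v*.64),z)
print('holes',A(261,237,.072),A(336,236,.072))
g=im.max(2).astype(int); 
m=((g<70)).astype(np.uint8); m[225:]=0; m[:,:260]=0; m[:,380:]=0
m=cv2.morphologyEx(m,cv2.MORPH_CLOSE,np.ones((9,9)))
n,l,s,ce=cv2.connectedComponentsWithStats(m)
i=1+np.argmax(s[1:,4]); print(s[i],ce[i])
cn=max(cv2.findContours((l==i).astype(np.uint8),0,2)[0],key=cv2.contourArea)
bp=cv2.boxPoints(cv2.minAreaRect(cn)); print(bp)
P=np.array([onz(c,q,.028) for q in bp]); print(P.round(4), np.linalg.norm(np.diff(P,axis=0),axis=1))
# shank pts on axis
print('shank',A(497,10,.016),A(499,55,.016))
im,c=pickle.load(open('pics/wB.pkl','rb'))
B=lambda u,v,z: onz(c,(120+u/2.5,v/2.5),z)[:2]
slot=B(336,303,.075); rim=B(336,303,.079); boss=B(493,116,.084); pl=B(246,281,.077);pr=B(415,253,.077)
e1,e2=B(317,304,.075),B(356,303,.075); tg=B(282,304,.077)
print('slot',slot,'boss',boss,'pl',pl,pr,'cov',B(228,263,.076),B(428,232,.076))
ang=lambda v:np.degrees(np.arctan2(v[1],v[0]))
print('yaw from catch-boss',ang(boss-slot)-ang(np.array([64,-75])),np.linalg.norm(boss-slot)*1e3,'(98.6)')
print('yaw plungers',ang(pl-pr)-90,np.linalg.norm(pl-pr),'cover',ang(B(228,263,.076)-B(428,232,.076))-90)
print('console',ang(B(192,423,.078)-B(800,327,.078))-90)
print('slot dir',ang(e1-e2),ang(tg-slot),np.linalg.norm(e1-e2))
E
```

```text
holes [0.48590294 0.38596969 0.072     ] [0.48651111 0.33120882 0.072     ]
[ 304   44   31   83 2390] [319.47196653  84.93807531]
[[304.  44.]
 [334.  44.]
 [334. 126.]
 [304. 126.]]
[[0.6053 0.228  0.028 ]
 [0.6052 0.1929 0.028 ]
 [0.5112 0.1863 0.028 ]
 [0.5113 0.2239 0.028 ]] [0.0350904  0.09420361 0.03758823]
shank [0.64745264 0.21148041 0.016     ] [0.61686643 0.20823737 0.016     ]
slot [ 0.51970159 -0.04742395] boss [ 0.59361135 -0.11059898] pl [ 0.52917756 -0.00829124] [ 0.54075937 -0.08140225] cov [ 0.53671033 -0.00062298] [ 0.54939175 -0.08682947]
yaw from catch-boss 9.002302525887835 97.23033278275001 (98.6)
yaw plungers 9.001652550017539 0.07402268541134219 cover 8.368486118040877
console 8.996666248690872
slot dir 91.36692508002123 90.71748926629243 0.017182781261875626
```

```bash
python3 - <<'E'
from h import *
print(arm.current_joint_positions())
R=down(9); p=np.array([.5671,-.0399])
arm.move_to([*p,.14],R); arm.grip(0.0); arm.move_l([*p,.079],R)
f0=np.array(arm.current_force())
L=[]
for z in np.arange(.076,.0635,-.0015):
    arm.move_l([*p,z],R,feed=.03); f=np.array(arm.current_force())-f0; L.append((round(z,4),round(arm.current_ee_pos()[2],4),round(f[2],1)))
    if f[2]>22 and z<.068: break
print(L)
arm.move_l([*p,.14],R)
arm.move_to([.46,-.045,.22],down(0)); im,c=snap('wrist')
crop=im[0:240,120:440]
cv2.imwrite('pics/wC.png',cv2.cvtColor(cv2.resize(crop,(800,600),interpolation=cv2.INTER_CUBIC),cv2.COLOR_RGB2BGR))
print(arm.current_t())
# reach test for 45deg grasp
def tilt(d,flip):
    g=np.array([d[0],d[1],-1])/np.sqrt(2); y=np.array([-d[1],d[0],0])*(1 if not flip else -1); return np.c_[np.cross(y,g),y,g]
a=np.radians(4.5); 
for fl in (0,1):
  for P in ([.57,.207,.01],[.55,.207,.15],[.486,.33,.12],[.486,.387,.12]):
    for yaw in (4.5,30,40):
      a=np.radians(yaw); q=arm.solve_ik(P,tilt([np.cos(a),np.sin(a)],fl)); print(fl,P,yaw,None if q is None else np.round(q))
E
```

```text
[-1.28945839e+01  1.25592499e+01  9.55382409e+01  1.24257666e-02
  7.19011077e+01  7.70428659e+01]
[(np.float64(0.076), np.float64(0.0766), np.float64(-0.5)), (np.float64(0.0745), np.float64(0.0746), np.float64(-0.6)), (np.float64(0.073), np.float64(0.0729), np.float64(-0.6)), (np.float64(0.0715), np.float64(0.0714), np.float64(-0.7)), (np.float64(0.07), np.float64(0.0699), np.float64(-0.4)), (np.float64(0.0685), np.float64(0.0684), np.float64(-0.3)), (np.float64(0.067), np.float64(0.0669), np.float64(0.1)), (np.float64(0.0655), np.float64(0.0654), np.float64(-0.1)), (np.float64(0.064), np.float64(0.0639), np.float64(-0.7))]
10.675
0 [0.57, 0.207, 0.01] 4.5 [ 22.  45. 129. 200.  39.  87.]
0 [0.57, 0.207, 0.01] 30 [  2.  45. 131. 150.  41.  93.]
0 [0.57, 0.207, 0.01] 40 [ -5.  45. 127. 129.  40.  99.]
0 [0.55, 0.207, 0.15] 4.5 [ 24.  22. 126. 232.  17.  53.]
0 [0.55, 0.207, 0.15] 30 [  2.  21. 127. 116.  22. 132.]
0 [0.55, 0.207, 0.15] 40 [ -5.  22. 125.  93.  30. 141.]
0 [0.486, 0.33, 0.12] 4.5 None
0 [0.486, 0.33, 0.12] 30 [ 27.  26. 130. 174.  21.  93.]
0 [0.486, 0.33, 0.12] 40 [ 18.  26. 130. 140.  24. 112.]
0 [0.486, 0.387, 0.12] 4.5 None
0 [0.486, 0.387, 0.12] 30 [ 35.  27. 125. 193.  17.  81.]
0 [0.486, 0.387, 0.12] 40 [ 27.  27. 126. 152.  19. 108.]
1 [0.57, 0.207, 0.01] 4.5 [ 22.  45. 129. 200.  39. -93.]
1 [0.57, 0.207, 0.01] 30 [  2.  45. 131. 150.  41. -87.]
1 [0.57, 0.207, 0.01] 40 [ -5.  45. 127. 129.  40. -81.]
1 [0.55, 0.207, 0.15] 4.5 [  24.   22.  126.  232.   17. -127.]
1 [0.55, 0.207, 0.15] 30 [  2.  21. 127. 116.  22. -48.]
1 [0.55, 0.207, 0.15] 40 [ -5.  22. 125.  93.  30. -39.]
1 [0.486, 0.33, 0.12] 4.5 None
1 [0.486, 0.33, 0.12] 30 [ 27.  26. 130. 174.  21. -87.]
1 [0.486, 0.33, 0.12] 40 [ 18.  26. 130. 140.  24. -68.]
1 [0.486, 0.387, 0.12] 4.5 None
1 [0.486, 0.387, 0.12] 30 [ 35.  27. 125. 193.  17. -99.]
1 [0.486, 0.387, 0.12] 40 [ 27.  27. 126. 152.  19. -72.]
```

View pics/wC.png

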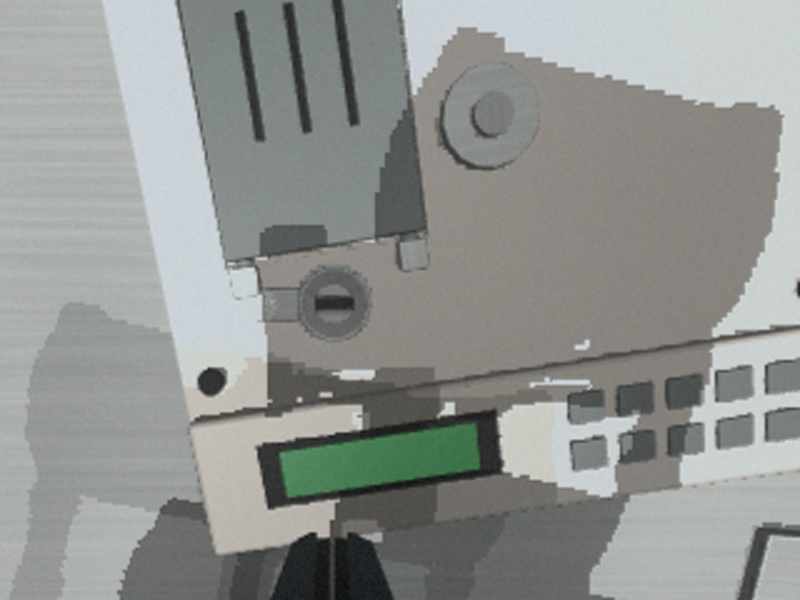

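```bash
python3 - <<'E'
from h import *
import pickle
s0=np.load('pics/s0.npz')
b,_=snap('side')
R=down(9); p=np.array([.5671,-.0399])
arm.move_to([*p,.10],R)
def rd(): print(np.round(arm.current_ee_pos(),4),np.round(arm.current_force(),2),np.round(arm.current_tau(),1))
rd()
for z in (.08,.07,.066,.064,.062):
    arm.move_l([*p,z],R,feed=.04); arm.sleep(.15); rd()
    if arm.current_force()[2]>25: break
e,_=snap('side'); w,_=snap('wrist')
arm.move_l([*p,.10],R)
r=lambda im:cv2.resize(im[145:225,205:305],(400,320),interpolation=cv2.INTER_CUBIC)
o=np.vstack([np.hstack([r(s0['b']),r(b)]),np.hstack([r(e),cv2.resize(w[:,128:384+96],(400,320))])])[:600]
cv2.imwrite('pics/cmp.png',cv2.cvtColor(o,cv2.COLOR_RGB2BGR)); print(arm.current_t(),arm.current_width())
E
```

```text
[ 0.5666 -0.0398  0.1   ] [ 0.28 -0.01  1.02] [  0.4 -76.8 -31.    0.1  -0.3  -0.1]
[ 0.5672 -0.0399  0.0802] [ 0.7  -0.16  0.34] [ -0.  -82.6 -29.7   0.   -0.1   0. ]
[ 0.5672 -0.0399  0.0701] [0.02 0.63 0.1 ] [ -0.  -82.9 -28.9   0.   -0.1  -0. ]
[ 0.5671 -0.0399  0.066 ] [-0.13 -0.55 -0.3 ] [ -0.  -83.2 -28.6   0.   -0.1  -0. ]
[ 0.5671 -0.0399  0.064 ] [-1.03 -1.45 -0.95] [ -0.  -83.4 -28.5   0.   -0.1  -0. ]
[ 0.5671 -0.0399  0.062 ] [-0.44 -0.49 -0.17] [ -0.  -83.5 -28.3   0.   -0.1  -0. ]
14.4583 0.000517141030807338
```

View pics/cmp.png

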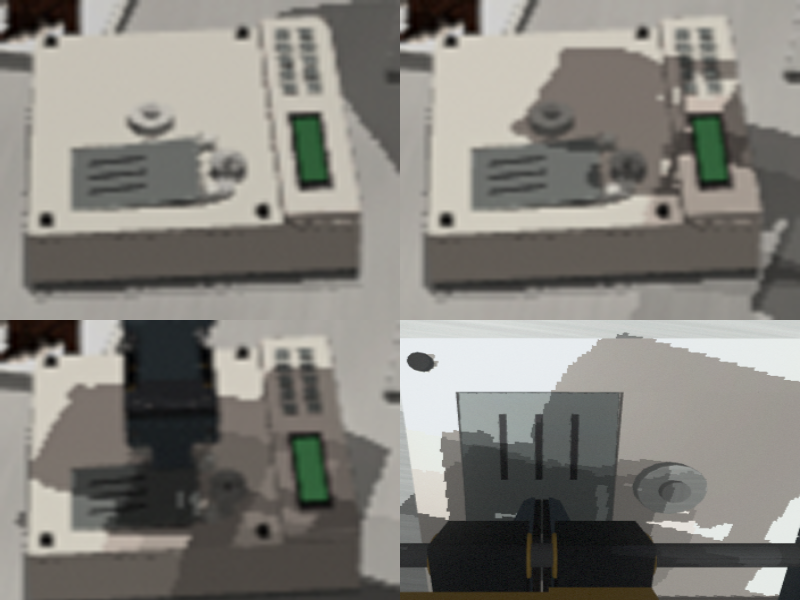

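The fingers are over the cover's front (lower-left panel), but no contact is felt at 62 mm. I'll keep probing down in small steps.

```bash
python3 - <<'E'
from h import *
R=down(9); p=np.array([.5671,-.0399])
arm.move_l([*p,.064],R)
L=[]
for z in np.arange(.062,.045,-.001):
    arm.move_l([*p,z],R,feed=.02); f=arm.current_force(); L.append((round(z,4),round(f[2],1)))
    if f[2]>16: break
print(L, np.round(arm.current_ee_pos(),4),arm.current_t())
E
```

```text
[(np.float64(0.062), np.float64(-0.2)), (np.float64(0.061), np.float64(0.6)), (np.float64(0.06), np.float64(0.5)), (np.float64(0.059), np.float64(-0.2)), (np.float64(0.058), np.float64(-0.1)), (np.float64(0.057), np.float64(-0.3)), (np.float64(0.056), np.float64(0.3)), (np.float64(0.055), np.float64(-0.4)), (np.float64(0.054), np.float64(-1.3)), (np.float64(0.053), np.float64(-0.0)), (np.float64(0.052), np.float64(-0.6)), (np.float64(0.051), np.float64(-0.4)), (np.float64(0.05), np.float64(0.3)), (np.float64(0.049), np.float64(-0.0)), (np.float64(0.048), np.float64(0.5)), (np.float64(0.047), np.float64(-0.2)), (np.float64(0.046), np.float64(1.1))] [ 0.5671 -0.0399  0.0459] 19.1
```

```bash
python3 - <<'E'
from h import *
p=np.array(arm.current_ee_pos())
e,c=snap('side'); w,d=snap('wrist')
R=np.array(arm.current_tool_rot())
def mark(im,c,P,col): 
    u=proj(c,P); cv2.circle(im,tuple(int(round(x*8)) for x in u),12,col,-1,shift=3) if False else cv2.drawMarker(im,tuple(int(round(x)) for x in u),col,cv2.MARKER_CROSS,5,1); return u
e=e.copy();w=w.copy()
print(mark(e,c,p,(255,0,0)),mark(w,d,p,(255,0,0)))
# z-up extrapolations
print(mark(e,c,[p[0],p[1],.066],(0,255,0)),mark(w,d,[p[0],p[1],.066],(0,255,0)))
# scale corner predicted (deck front-left etc.)
a=np.radians(9);X=np.array([np.cos(a),np.sin(a)]);Y=np.array([-X[1],X[0]])
o=np.array([.5197,-.0474])+.032*X-.075*Y; print('origin',o)
for s,t in ((140,150),(140,-150)):
    q=o+X*s/1e3+Y*t/1e3; mark(e,c,[*q,.066],(255,0,255)); mark(e,c,[*q,0],(255,0,255))
r=cv2.resize(e[140:230,205:305],(400,360),interpolation=cv2.INTER_NEAREST)
o=np.hstack([r,cv2.resize(w[120:300,150:350],(400,360),interpolation=cv2.INTER_NEAREST)])
cv2.imwrite('pics/chk.png',cv2.cvtColor(o,cv2.COLOR_RGB2BGR)); print(arm.current_joint_positions())
E
```

```text
[248.23864116 192.76260475] [251.22950913 218.2080806 ]
[248.07880562 188.18695101] [251.11227786 229.19875858]
origin [ 0.56303861 -0.11647072]
[-1.00415739e+01  3.30925523e+01  9.32925028e+01 -9.95272908e-04
  5.36181800e+01  7.09562866e+01]
```

View pics/chk.png

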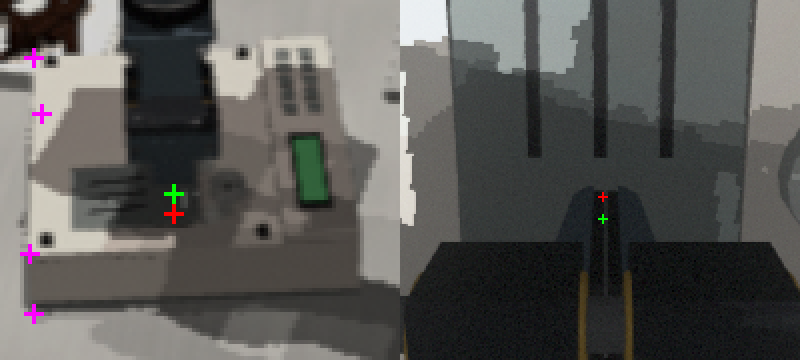

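The measurements agree: finger opening (157 px for 91 mm) and tip row put the real finger ends about 35 mm short of the reported TCP. Contact should therefore come near TCP z ≈ 0.037, and I'll verify that by touch.

```bash
python3 - <<'E'
from h import *
R=down(9); p=np.array([.5671,-.0399])
L=[]
for z in np.arange(.043,.022,-.001):
    arm.move_l([*p,z],R,feed=.03); f=arm.current_force(); L.append((round(z,4),round(arm.current_ee_pos()[2],4),round(f[2],1)))
    if f[2]>(18 if z>.032 else 9): break
print([tuple(map(float,l)) for l in L],arm.current_t())
E
```

```text
[(0.043, 0.0428, -0.1), (0.042, 0.0419, -0.3), (0.041, 0.041, -0.3), (0.04, 0.0399, -0.1), (0.039, 0.0389, 0.0), (0.038, 0.0379, 0.1), (0.037, 0.0369, 0.2), (0.036, 0.0359, -0.3), (0.035, 0.0349, 0.9), (0.034, 0.0339, -0.4), (0.033, 0.0329, -0.9), (0.032, 0.032, 0.1), (0.031, 0.0309, 0.0), (0.03, 0.0303, 5.8), (0.029, 0.0302, 24.8)] 22.95
```

```bash
python3 - <<'E'
from h import *
import pickle
im,c=snap('wrist'); pickle.dump((im,c),open('pics/wP.pkl','wb'))
print(arm.current_force()[2])
for r in (60,90,120,150): print(r,im[r,150:205].mean(1).astype(int).tolist(),'|',im[r,295:350].mean(1).astype(int).tolist())
o=im[0:240,110:430]
cv2.imwrite('pics/wP.png',cv2.cvtColor(cv2.resize(o,(800,600),interpolation=cv2.INTER_CUBIC),cv2.COLOR_RGB2BGR))
im,_=pickle.load(open('pics/wA.pkl','rb'))
for r in (218,222): print(r,im[r,155:190].mean(1).astype(int).tolist(),'|',im[r,320:350].mean(1).astype(int).tolist())
E
```

```text
24.887223713180408
60 [239, 239, 238, 239, 239, 239, 239, 239, 238, 238, 239, 239, 238, 238, 239, 239, 239, 239, 238, 239, 239, 238, 239, 237, 238, 239, 239, 239, 238, 239, 239, 239, 238, 239, 239, 238, 239, 239, 238, 239, 238, 239, 239, 240, 239, 240, 238, 239, 240, 239, 238, 239, 239, 240, 239] | [170, 170, 171, 171, 172, 168, 170, 169, 171, 172, 168, 169, 171, 171, 167, 168, 166, 168, 169, 169, 167, 166, 169, 169, 166, 169, 170, 167, 167, 164, 167, 165, 164, 166, 165, 168, 166, 164, 165, 165, 168, 165, 165, 165, 163, 165, 165, 166, 164, 164, 163, 165, 165, 164, 165]
90 [239, 238, 238, 239, 238, 239, 239, 238, 238, 237, 240, 239, 232, 128, 93, 102, 149, 180, 178, 175, 177, 177, 177, 175, 178, 177, 174, 174, 173, 179, 176, 176, 175, 175, 175, 177, 175, 175, 175, 178, 175, 176, 173, 175, 174, 174, 173, 173, 174, 173, 173, 174, 174, 172, 171] | [102, 101, 103, 105, 102, 101, 100, 101, 101, 100, 102, 104, 100, 101, 100, 100, 102, 101, 103, 99, 102, 99, 104, 102, 99, 100, 103, 104, 103, 101, 102, 102, 104, 104, 102, 102, 102, 102, 107, 121, 75, 77, 108, 164, 166, 166, 163, 165, 162, 165
[... 928 characters left out ...]
 97, 92, 94, 99, 98, 96, 91, 83, 87, 70, 83, 125, 158, 159, 157, 159, 160, 160, 161, 160, 160, 159, 159, 161, 160, 160, 159, 163]
218 [90, 46, 45, 41, 44, 41, 46, 48, 45, 46, 42, 37, 32, 38, 32, 39, 36, 37, 40, 82, 153, 142, 144, 144, 147, 145, 150, 172, 170, 170, 172, 171, 170, 171, 171] | [177, 176, 154, 89, 58, 58, 66, 65, 68, 63, 59, 37, 33, 34, 27, 33, 34, 33, 31, 38, 37, 37, 37, 40, 39, 36, 38, 36, 38, 39]
222 [47, 42, 39, 41, 40, 41, 42, 40, 34, 35, 34, 35, 32, 34, 33, 34, 39, 38, 37, 43, 78, 84, 80, 81, 81, 83, 83, 84, 85, 105, 103, 104, 105, 105, 107] | [178, 174, 168, 148, 114, 127, 161, 157, 163, 158, 146, 35, 33, 32, 34, 33, 33, 33, 35, 34, 29, 31, 37, 38, 37, 43, 35, 38, 38, 38]
```

View pics/wP.png

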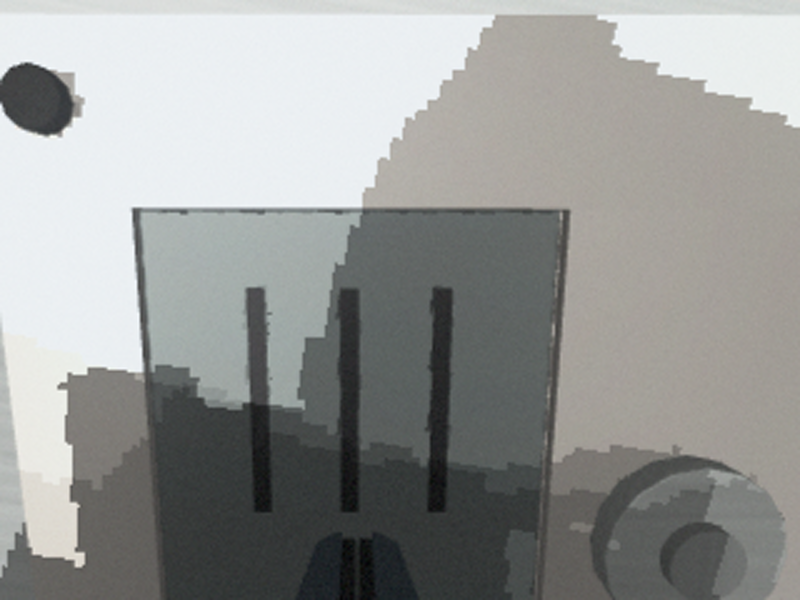

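```bash
cat >> h.py <<'E'
OFF=.0348   # reported TCP lies this far beyond the real finger ends (from touch)
GD=arm.grip_depth
def tilt(yaw,flip):
    a=np.radians(yaw);d=np.array([np.cos(a),np.sin(a),0]);g=(d-[0,0,1])/np.sqrt(2); y=np.array([-d[1],d[0],0])*(-1 if flip else 1)
    return np.c_[np.cross(y,g),y,g]
def cmd(G,R): return np.asarray(G,float)+R[:,2]*(GD+OFF)   # grasp point -> commanded TCP
E
python3 - <<'E'
from h import *
import pickle
im,c=pickle.load(open('pics/wB.pkl','rb'))
for r in (30,60,85): print(r,im[r,188:225].mean(1).astype(int).tolist(),'|',im[r,270:300].mean(1).astype(int).tolist())
G=np.array([.558,.206,.028])
for fl in(0,1):
  for yaw in (3,):
    for dz in (0,.08,.15):
        R=tilt(yaw,fl);q=arm.solve_ik(cmd(G+[0,0,dz],R),R);print('grasp',fl,yaw,dz,None if q is None else np.round(q))
  for yaw in (3,20,34,45):
    for z in (.1195,.21):
      R=tilt(yaw,fl);d=np.array([np.cos(np.radians(yaw)),np.sin(np.radians(yaw)),0])
      H=np.array([.486,.3315,z])-.012*d;q=arm.solve_ik(cmd(H,R),R);print('hole',fl,yaw,z,None if q is None else np.round(q))
E
```

```text
30 [205, 207, 209, 208, 205, 206, 207, 201, 166, 81, 129, 129, 129, 132, 132, 130, 132, 131, 130, 130, 133, 133, 130, 129, 130, 130, 130, 129, 132, 131, 121, 51, 52, 56, 78, 129, 130] | [131, 128, 128, 133, 130, 131, 128, 129, 129, 129, 130, 130, 125, 91, 152, 207, 206, 206, 207, 207, 203, 196, 140, 141, 140, 141, 138, 138, 139, 139]
60 [209, 207, 209, 207, 208, 207, 208, 207, 206, 207, 207, 210, 207, 199, 133, 123, 134, 134, 136, 135, 135, 135, 133, 132, 132, 135, 135, 135, 136, 133, 134, 136, 135, 135, 134, 136, 134] | [132, 133, 130, 135, 126, 86, 82, 85, 86, 85, 86, 86, 83, 84, 85, 85, 83, 96, 140, 139, 141, 138, 139, 140, 140, 140, 140, 133, 106, 74]
85 [208, 206, 208, 205, 206, 207, 207, 205, 210, 204, 207, 207, 208, 208, 205, 208, 210, 208, 193, 101, 139, 138, 140, 138, 139, 140, 138, 137, 139, 141, 138, 139, 137, 138, 136, 137, 137] | [128, 88, 87, 85, 84, 85, 86, 86, 85, 87, 87, 87, 84, 85, 83, 86, 88, 88, 86, 80, 78, 143, 142, 140, 139, 139, 138, 140, 138, 139]
grasp 0 3 0 [ 22.  47. 125. 202.  38.  86.]
grasp 0 3 0.08 [ 22.  35. 124. 212.  26.  74.]
grasp 0 3 0.15 [ 22.  25. 121. 236.  16.  48.]
hole 0 3 0.1195 None
hole 0 3 0.21 None
hole 0 20 0.1195 [ 35.  33. 127. 204.  26.  78.]
hole 0 20 0.21 [ 35.  19. 122. 244.  11.  37.]
hole 0 34 0.1195 [ 24.  33. 129. 165.  27.  97.]
hole 0 34 0.21 [ 24.  19. 123. 134.   9. 128.]
hole 0 45 0.1195 [ 17.  33. 127. 136.  29. 109.]
hole 0 45 0.21 [ 17.  19. 122.  98.  20. 151.]
grasp 1 3 0 [ 22.  47. 125. 202.  38. -94.]
grasp 1 3 0.08 [  22.   35.  124.  212.   26. -106.]
grasp 1 3 0.15 [  22.   25.  121.  236.   16. -132.]
hole 1 3 0.1195 None
hole 1 3 0.21 None
hole 1 20 0.1195 [  35.   33.  127.  204.   26. -102.]
hole 1 20 0.21 [  35.   19.  122.  244.   11. -143.]
hole 1 34 0.1195 [ 24.  33. 129. 165.  27. -83.]
hole 1 34 0.21 [ 24.  19. 123. 134.   9. -52.]
hole 1 45 0.1195 [ 17.  33. 127. 136.  29. -71.]
hole 1 45 0.21 [ 17.  19. 122.  98.  20. -29.]
```

```bash
python3 - <<'E'
from h import *
import pickle
R=down(9); p=np.array([.5671,-.0399])
arm.move_l([*p,.10],R,feed=.2)
im,c=snap('wrist'); pickle.dump((im,c),open('pics/wQ.pkl','wb'))
G=np.array([.558,.206,.028]); T=tilt(3,0)
arm.grip(.07)
arm.move_to(cmd(G+[0,0,.09],T),T); print(arm.current_t(),np.round(arm.current_joint_positions()))
arm.move_l(cmd(G,T),T,feed=.08); print('f',np.round(arm.current_force(),1))
arm.grip(.0); print('w',arm.current_width(),arm.current_grasp_force(),np.round(arm.current_force(),1))
arm.move_l(cmd(G+[0,0,.05],T),T,feed=.08)
s,_=snap('side'); w,_=snap('wrist')
o=np.hstack([cv2.resize(s[190:290,190:310],(400,333),interpolation=cv2.INTER_CUBIC),cv2.resize(w,(400,333))])
cv2.imwrite('pics/gr.png',cv2.cvtColor(o,cv2.COLOR_RGB2BGR)); print(arm.current_width(),arm.current_t())
E
```

```text
27.9333 [ 22.  34. 123. 214.  24.  72.]
f [ 0.3 -0.1  1. ]
w 0.03165631288338044 29.99491184949875 [-0.  0.  2.]
0.032201529664860645 30.75
```

View pics/gr.png

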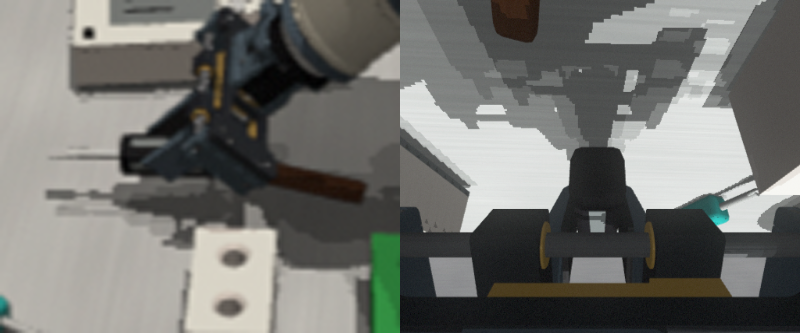

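The driver is gripped (32 mm), lifted and level, with nothing else disturbed. Next I'll swing it upright and set it in hole_a.

```bash
python3 - <<'E'
from h import *
G=np.array([.558,.206,.028]); T=tilt(3,0)
arm.move_to(cmd(G+[0,0,.15],T),T)
q=np.array(arm.current_joint_positions()); q[5]-=180; arm.move_joints(q)
yaw=34; F=tilt(yaw,1); a=np.radians(yaw); d=np.array([np.cos(a),np.sin(a),0])
h=np.array([.486,.3315,0])-.012*d
arm.move_to(cmd(h+[0,0,.215],F),F); print(arm.current_t(),np.round(arm.current_joint_positions()),arm.current_width())
s,c=snap('side'); w,_=snap('wrist'); t,ct=snap('top')
np.savez('pics/up.npz',s=s,w=w,t=t)
hc=np.array([.486,.3315,.215])
for P in (hc-[0,0,.1125],[.486,.3315,.072]): cv2.drawMarker(s,tuple(int(round(x)) for x in proj(c,P)),(255,0,0),cv2.MARKER_CROSS,3,1)
o=np.hstack([cv2.resize(s[190:310,200:344],(480,400),interpolation=cv2.INTER_CUBIC),cv2.resize(t[160:260,115:195],(320,400),interpolation=cv2.INTER_CUBIC)])
cv2.imwrite('pics/up.png',cv2.cvtColor(o,cv2.COLOR_RGB2BGR))
E
```

```text
35.8167 [ 24.  18. 123. 130.   9. -47.] 0.031453791564243494
```

View pics/up.png

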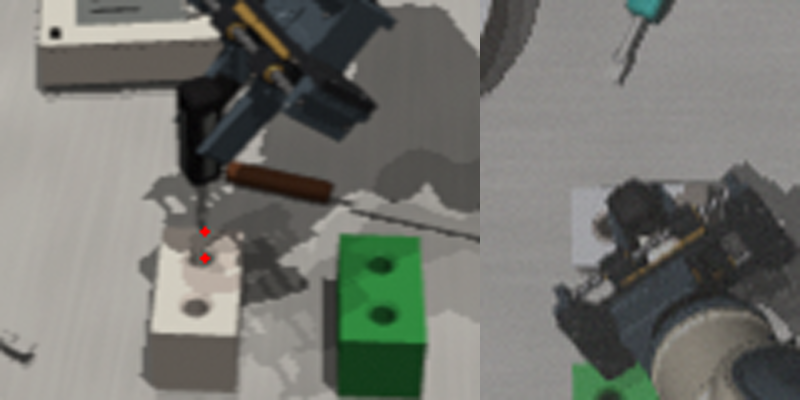

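The driver is upright over hole_a, with the tip within a few mm of the predicted mark at (205,232). Inserting now.

```bash
python3 - <<'E'
from h import *
yaw=34; F=tilt(yaw,1); a=np.radians(yaw); d=np.array([np.cos(a),np.sin(a),0])
h=np.array([.486,.3315,0])-.012*d
f0=np.array(arm.current_force())
arm.move_l(cmd(h+[0,0,.185],F),F,feed=.08); print(np.round(arm.current_force()-f0,1))
arm.move_l(cmd(h+[0,0,.130],F),F,feed=.08); print(np.round(arm.current_force()-f0,1))
for z in np.arange(.127,.108,-.002):
    arm.move_l(cmd(h+[0,0,z],F),F,feed=.04); f=np.array(arm.current_force())-f0
    if f[2]>4: break
print(z,np.round(f,1),arm.current_t())
arm.grip(.07)
b=-F[:,2]
for k in (.05,.09,.12):
    P=cmd(h+[0,0,z]+b*k,F); q=arm.solve_ik(P,F); print(k,None if q is None else np.round(q))
hc=h+.012*d
for y in (34,-56,124,-146):
    for z2 in (.145,.2): q=arm.solve_ik(cmd([*hc[:2],z2],down(y)),down(y)); print(y,z2,None if q is None else np.round(q))
E
```

```text
[ 1.1 -0.1 -0.7]
[ 0.5  0.  -0.4]
0.119 [-4.4 -3.4 13.3] 38.575
0.05 [ 23.  26. 132. 161.  24. -80.]
0.09 [ 22.  20. 134. 155.  20. -75.]
0.12 [ 21.  15. 135. 147.  17. -68.]
34 0.145 [28. 31. 88. -0. 61. 84.]
34 0.2 [28. 27. 85. -0. 68. 84.]
-56 0.145 [ 28.  31.  88.  -0.  61. 174.]
-56 0.2 [ 28.  27.  85.  -0.  68. 174.]
124 0.145 [28. 31. 88. -0. 61. -6.]
124 0.2 [28. 27. 85. -0. 68. -6.]
-146 0.145 [ 28.  31.  88.  -0.  61. -96.]
-146 0.2 [ 28.  27.  85.  -0.  68. -96.]
```

```bash
python3 - <<'E'
from h import *
yaw=34; F=tilt(yaw,1); a=np.radians(yaw); d=np.array([np.cos(a),np.sin(a),0])
hc=np.array([.486,.3315]); h=np.array([*hc,.119])-.012*d
arm.move_l(cmd(h-F[:,2]*.09,F),F,feed=.12)
D=down(-146)
arm.move_to(cmd([*hc,.29],D),D); print(arm.current_t())
t,c=snap('top')
w,cw=snap('wrist'); np.savez('pics/re.npz',t=t,w=w)
arm.move_l(cmd([*hc,.150],D),D,feed=.15); print(np.round(arm.current_force(),1))
arm.grip(0.); print(arm.current_width(),arm.current_grasp_force(),arm.current_t())
f0=np.array(arm.current_force())
arm.move_l(cmd([*hc,.26],D),D,feed=.15)
print(arm.current_width(),np.round(arm.current_force()-f0,1),arm.current_t())
S=down(-178.8)
for z in (.27,.213): 
  for y in (-178.8,-261): q=arm.solve_ik(cmd([.5197,-.0474,z],down(y)),down(y)); print(np.round(q))
E
```

```text
42.6083
[-0.3 -0.1  0.4]
0.03200270301583316 30.00027894973755 44.4583
0.03197705515549937 [ 0.8 -0.1 -4.8] 45.3417
[ -12.   18.   88.   -0.   74. -103.]
[-12.  18.  88.  -0.  74. -21.]
[ -12.   21.   93.   -0.   66. -103.]
[-12.  21.  93.  -0.  66. -21.]
```

```bash
python3 - <<'E'
from h import *
xy=np.array([.5197,-.0474]); S=down(-178.8)
arm.move_to(cmd([*xy,.245],S),S)
f0=np.array(arm.current_force())
arm.move_l(cmd([*xy,.225],S),S,feed=.08)
L=[]
for z in np.arange(.223,.210,-.0015):
    arm.move_l(cmd([*xy,z],S),S,feed=.03); f=np.array(arm.current_force())-f0
    L.append([round(float(z-.143),4),*np.round(f,1).tolist()])
    if f[2]>12: break
print(L,np.round(arm.current_torque(),2),arm.current_t(),arm.current_ee_pos(),cmd([*xy,z],S))
E
```

```text
[[0.08, 0.1, -0.9, 0.5], [0.0785, -1.1, -0.3, 0.1], [0.077, 0.5, -0.5, -1.1], [0.0755, -1.4, -1.2, -0.6], [0.074, -0.8, -0.2, -1.5], [0.0725, -1.0, -0.6, -0.4], [0.071, -0.3, -1.5, -1.3], [0.0695, -0.6, -1.1, 1.4], [0.068, -2.6, 1.0, 16.0]] [0.29 0.49 0.  ] 49.4083 [ 0.52039826 -0.0474918   0.1583722 ] [ 0.5197 -0.0474  0.1574]
```

The blade seated on the slot floor (tip ≈ 69.5 mm). Turning clockwise, watching the torque for the stop.

```bash
python3 - <<'E'
from h import *
xy=np.array([.5197,-.0474]); z=.2122; S=down(-178.8)
arm.move_l(cmd([*xy,z],S),S,feed=.03)
t0=arm.current_torque()[2]
q0=np.array(arm.current_joint_positions())
def turn(a):
    q=q0.copy(); q[5]+=a; arm.move_joints(q); return arm.current_torque()[2]-t0
L=[]
for a in (20,45,70,76,80,83,86,89,92):
    t=turn(a); L.append((a,round(float(t),2),np.round(arm.current_force(),1).tolist()))
    if abs(t)>.6: break
print(L,arm.current_width(),np.round(arm.current_joint_positions()-q0,1),arm.current_t())
E
```

```text
[(20, 0.01, [0.7, -0.5, 2.8]), (45, 0.05, [-1.7, -1.1, 5.3]), (70, 0.07, [-3.7, -0.6, 7.0]), (76, 0.11, [-4.1, -1.0, 7.9]), (80, 0.03, [-4.5, -0.4, 8.3]), (83, 0.11, [-5.4, 0.7, 8.0]), (86, 0.06, [-4.3, -0.1, 7.8]), (89, 0.08, [-5.3, 1.4, 8.8]), (92, 0.14, [-5.2, 1.0, 8.2])] 0.03210905804618073 [ 0.  -0.   0.   0.   0.1 91.8] 52.6167
```

```bash
python3 - <<'E'
from h import *
q0=np.array(arm.current_joint_positions()); t0=arm.current_torque()[2]; L=[]
for a in range(3,22,3):
    q=q0.copy(); q[5]+=a; arm.move_joints(q); arm.sleep(.05); t=arm.current_torque()[2]; L.append((a,round(float(t),2)))
    if abs(t-t0)>.35: break
print(L,arm.current_width(),arm.current_t())
q=np.array(arm.current_joint_positions()); q[5]-=8; arm.move_joints(q)   # unload blade
p=np.array(arm.current_ee_pos()); R=np.array(arm.current_tool_rot())
arm.move_l(p+[0,0,.05],feed=.12)
# back to the block, then look at catch on the way
w,c=snap('wrist'); cv2.imwrite('pics/end.png',cv2.cvtColor(w,cv2.COLOR_RGB2BGR))
print(arm.current_width(),np.round(arm.current_force(),1),arm.current_t())
D=down(-146); q=arm.solve_ik(cmd([.486,.3315,.26],D),D); print(np.round(q),np.round(arm.current_joint_positions()))
E
```

```text
[(3, 0.03), (6, 0.08), (9, 0.08), (12, 0.16), (15, 0.21), (18, 0.23), (21, 0.36)] 0.031894186559849456 54.7167
0.03208191101035418 [ 0.2 -0.5 -1.1] 55.6
[ 28.  24.  80.  -0.  76. -96.] [-12.  18.  89.   0.  73.   2.]
```

```bash
python3 - <<'E'
from h import *
import pickle
w=cv2.cvtColor(cv2.imread('pics/end.png'),cv2.COLOR_BGR2RGB); c=arm.get_calibration('wrist')
B,cb=pickle.load(open('pics/wB.pkl','rb'))
ctr=np.array([.5197,-.0474])
for nm,im,cc in (('end',w,c),('start',B,cb)):
  print(nm,np.round(proj(cc,[*ctr,.077])))
  for r in (.024,.030,.035):
    out=[]
    for a in range(-60,130,6):
        u=proj(cc,[ctr[0]+r*np.cos(np.radians(a)),ctr[1]+r*np.sin(np.radians(a)),.077]); i,j=int(round(u[1])),int(round(u[0]))
        out.append(int(im[i,j].mean()) if 0<=i<384 and 0<=j<512 else -1)
    print(r,out)
E
```

```text
end [254. 177.]
0.024 [120, 127, 126, 126, 127, 127, 128, 104, 125, 186, 152, 159, 166, 167, 165, 99, 130, 195, 194, 196, 196, 194, 196, 197, 199, 197, 197, 197, 198, 197, 197, 197]
0.03 [69, 80, 117, 131, 144, 144, 89, 91, 94, 133, 138, 173, 177, 182, 170, 117, 119, 112, 185, 185, 198, 197, 199, 197, 200, 198, 200, 201, 201, 200, 199, 199]
0.035 [127, 109, 73, 115, 89, 93, 90, 88, 142, 133, 117, 183, 156, 159, 109, 124, 118, 118, 119, 118, 119, 197, 106, 193, 199, 198, 202, 201, 202, 200, 200, 199]
start [254. 121.]
0.024 [140, 136, 136, 138, 139, 137, 140, 139, 138, 143, 77, 143, 123, 118, 97, 141, 127, 140, 142, 137, 140, 141, 137, 122, 122, 121, 124, 121, 101, 139, 137, 137]
0.03 [137, 134, 138, 138, 140, 164, 116, 139, 136, 85, 86, 86, 84, 89, 87, 87, 85, 81, 117, 139, 140, 138, 139, 134, 142, 155, 125, 151, 137, 137, 139, 137]
0.035 [138, 138, 82, 135, 70, 87, 134, 135, 134, 138, 136, 137, 134, 132, 86, 86, 88, 82, 87, 71, 125, 139, 88, 194, 180, 207, 206, 207, 208, 198, 137, 134]
```

The tongue now centres at about 9°, i.e. along the scale's +x over the cover (it started at about 90°). Returning the driver to the block.

```bash
python3 - <<'E'
from h import *
D=down(-146); hc=[.486,.3315]
arm.move_to(cmd([*hc,.26],D),D); f0=np.array(arm.current_force())
arm.move_l(cmd([*hc,.205],D),D,feed=.12); print(np.round(arm.current_force()-f0,1))
arm.move_l(cmd([*hc,.155],D),D,feed=.1); print(np.round(arm.current_force()-f0,1))
for z in np.arange(.153,.144,-.0015):
    arm.move_l(cmd([*hc,z],D),D,feed=.04); f=np.array(arm.current_force())-f0
    if f[2]>3: break
print(z,np.round(f,1),arm.current_t())
arm.grip(.07); arm.move_l(cmd([*hc,.25],D),D,feed=.15)
w,c=snap('wrist')
t,ct=snap('top'); print(arm.current_t())
# handle: dark blob on the white block, at its expected height (wrist view)
for nm,im,cc in (('w',w,c),):
    u=proj(cc,[*hc,.167]); print('expected top px',np.round(u))
    i,j=map(int,np.round(u[::-1])); 
    print(im[i,j-45:j+46:3].mean(1).astype(int).tolist()); print(im[max(0,i-60):i+46:3,j].mean(1).astype(int).tolist())
E
```

```text
[ 1.4 -1.2  0.2]
[ 0.2 -1.3 -0.1]
0.1485 [-3.4 -2.1 17.9] 59.4167
61.075
expected top px [253. 208.]
[175, 183, 176, 175, 159, 149, 154, 157, 144, 36, 38, 42, 41, 36, 34, 34, 34, 35, 37, 36, 37, 55, 191, 195, 193, 164, 85, 77, 69, 67, 71]
[176, 176, 170, 83, 80, 86, 54, 49, 43, 45, 44, 45, 28, 31, 29, 34, 31, 29, 29, 32, 34, 36, 36, 35, 34, 122, 152, 177, 173, 178, 171, 173, 172, 177, 181, 172]
```

```bash
python3 - <<'E'
from h import *
print(arm.sign_off(), arm.current_t())
E
```

```text
the job is handed in; nothing more can be done
the job is handed in; nothing more can be done
```

The job is handed in at about 61 s, with the cover pressed level, the catch turned clockwise to its stop with the tongue over the cover, the screwdriver upright in hole_a, and the platter and palette knife left alone; I didn't re-check the cover's level after lifting off it.

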